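Draw the bench tension gauge to its red band

TASK

Slip the loose brass sleeve over the upright pin on the bench tension gauge's blue slide until it sits fully down. Then, holding the slide by the sleeve, pull it out against its spring until the black drag pointer stands on the red band, hold it there for a good second, and ease the slide all the way home without letting it snap back. Leave the sleeve on the pin and the pointer on the red band, and do not disturb the other things.

Things in the scene. Friction and masses are not known exactly. Their poses are not given: they have to be found in the camera images.
- sleeve: loose brass sleeve (a short open tube) standing upright on the worktop on the robot side of the gauge: outside diameter 36 mm, bore 19 mm, height 36 mm, 90 g; origin at the centre of its underside, z up along the bore
- gauge: bench tension gauge fixed to the worktop left of the turntable: base plate 270 x 110 x 8 mm, origin at the centre of its underside; x = pull direction (roughly world +y), y = towards the white scale on its robot side. Grey spring housing 33 mm high at x -133 to -58 mm, end block 32 mm high at x 115 to 129 mm; the blue slide runs between them. Else only the pin is higher than 34 mm
- pin (a point): foot of the steel pin on the blue slide: centre of the slide's top face, 32 mm above the worktop, on the pin's axis. The pin is 14 mm in diameter, 26 mm high with a tapered tip; the slide's top is 44 x 48 mm. It moves with the slide; with the slide home it lies at x = -16 mm, y = -12 mm in the gauge's frame
- slide (a joint): how far the blue slide is pulled out along the gauge's x axis, m: 0 = home, 0.10 = end stop. A spring pulls it home with about 4 N at 0, rising 1.2 N per 10 mm
- drag_pointer (a joint): reading of the black drag pointer on the scale, m, same zero and direction as the slide: the slide pushes the pointer outwards once it has reached the pointer's reading, and the pointer then stays at the furthest value (it starts 0 to 20 mm out, left from an earlier reading)
- band_set (a joint): reading on the scale of the middle of the red band, m, same zero and direction (0.045 to 0.085); the band is 10 mm wide and stays where it is set
- pointer (a point): middle of the black drag pointer (4 mm wide) on the white scale, 20 mm above the worktop; a frame parallel to the gauge's
- band (a point): middle of the red band on the white scale, 20 mm above the worktop; a frame parallel to the gauge's
- tube: bystander: upright clear centrifuge tube with orange cap, 34 x 34 x 109 mm, behind the gauge; origin at the centre of its underside
- wash_bottle: bystander: white wash bottle with green spout, 96 x 102 x 215 mm, behind the gauge; origin at the centre of its underside
- vial_a: bystander: small glass vial, 22 x 22 x 43 mm, behind the gauge; origin at the centre of its underside
- vial_b: bystander: a second small glass vial, 22 x 22 x 43 mm, beside the first; origin at the centre of its underside
Not all that is in view belongs to the job. Of the things that look like the sleeve, the largest one is meant.

How it is judged:
By the outcome, as a careful person would: the job done as asked, in the order asked, and still so for the second after the job is handed in, with the robot touching nothing.
It also fails if it takes over 64 s, if anything falls off the work surface, if the arm or the gripper's body presses on something with over 40 N, if the wrist force passes 120 N, or if a joint passes its speed limit or range.

ROBOT

A 6-joint arm with a two-finger parallel gripper is mounted at the origin on a cart in front of the work surface, level with it; the furniture and walls round the work are solid. World frame = base frame: x ahead of the robot, y to its left, z up, the work surface at z = 0. Lengths are in m, angles in rad, forces in N, time in s.
With the tool pointing down it reaches from about 0.375 to 0.825 m from the base axis. Payload 5.5 kg.
Tool frame: the origin (TCP) lies between the finger pads; the fingertips stand 19 mm ahead of it and the grasp point (between the pads) is the TCP; z points along the fingers, y is the direction in which the jaws open and shut (so a half turn about z gives the same grasp; the last joint's range is limited). The gripper opens to 85 mm and grips with 20 to 120 N. Pads are 22 mm wide; open, the fingers measure 114 mm over their backs; the gripper's body (76 mm by 85 mm) begins 54 mm behind the grasp point. The pads swing forward as they close: fully open they stand 13 mm farther back than shut.
Start: joints at [-1.151, 0.314, -0.047, 1.21, 0, 1.571], TCP at [0.245, -0.548, 0.25] pointing down, gripper open.
Joint ranges: [-2.67, 2.67], [-0.69, 1.73], [-1.03, 1.25], [-2.08, 2.16], [-1.42, 1.45], [-3.14, 3.14]. Speed limits (rad/s): [2.39, 2.39, 3.01, 3.14, 3.14, 3.14].

INTERFACE

Orientations are given as [roll, pitch, yaw] about the fixed x, y, z axes, in that order (R = Rz(yaw) Ry(pitch) Rx(roll)).
In Python, from rig import env gives the robot as it stands. The module is installed in compiled form; this text tells all that it offers. Calls block until the motion is done:
- env.goto(position, orientation): joint-space move of the TCP to a pose.
- env.servo_line(position, v=0.15, attitude=None, guard=None): straight line of the TCP; attitude=None keeps the orientation; v is the mean speed in m/s. With guard (N) it stops when the force on the tool has changed by that much, and returns True; else False.
- env.movej(angles): joint-space move.
- env.set_gripper(opening, grasp_force=None): opening from 0.0 (shut) to 1.0 (fully open); grasp_force is the grip in N (None keeps the last); returns when the fingers have stopped.
- env.sleep(seconds).
- env.ik(position, orientation): joint angles nearest the present ones, or None.
- env.read_camera(name): name is "scene" or "top" or "wrist"; returns a dict with "color" (480x640x3 uint8, red, green, blue), "fovy" (degrees; the focal length in pixels is half the picture's height over the tangent of half this angle, whatever the lens; pixels are square), "cx", "cy" (the principal point, pixels), "dist_coeffs" ([k1, k2, p1, p2, k3] as OpenCV has them; the pictures are not rectified), "rvec" (rotation vector, rad) and "tvec" (3), from world to camera coordinates, as OpenCV has them. Camera axes: x right, y down, z forward; pixel columns grow to the right and rows downward; lengths in m; the calibration is good to about 2 mm. A picture is of the moment at which its call begins. There is no depth.
A pose or a line that the arm cannot do raises env.Unreachable and nothing moves.
- env.sign_off(): hands the job in, once; it reports no verdict.
Trained networks look in a picture, given as the dict that the camera call returned (one of the last four; its "shot" number tells which), for a name from the list of things; names that differ only in an ending like _2 or _b are one class to them, and where a whole thing is asked for, a point or a joint stands for the part that bears it (a point fixed in the world has none). Each returns a list of dicts, best first, with "score" (0 to 1); they miss things now and then, are a little off and sometimes report something else, mostly with a low value. They report only what shows in the picture. A call takes as long as a camera call. They do not tell look-alikes from the thing itself.
- env.cut_out(thing, picture): "pixels" (480x640 bool, what is visible of it).
- env.place_of(thing, picture): "xyz" ([x, y, z] in m, in world coordinates, good to about 4 mm: a listed point, or the origin of a listed thing).
Readings, each from a call of its own:
- env.read_t(): time.
- env.read_joint_pos(): joint angles.
- env.read_dq(): joint speeds.
- env.read_tau(): joint torques, N m.
- env.read_tcp_pos(): TCP position.
- env.read_tool_rot(): TCP orientation.
- env.read_wrist_force(): force on the tool from outside, world axes, zero at the start.
- env.read_wrist_torque(): the same for the moment, N m.
- env.read_grip_width(): opening from 0.0 (shut) to 1.0 (fully open).
Only numpy, scipy, OpenCV 4.12 (cv2) and the standard library are available. Lean on these libraries where they do the work, as an engineer would, in place of code of your own. Each camera call takes 0.05 s, during which the arm holds its last target. There are 200 camera calls.

## Working session

There is one attempt and no reset: what is moved stays moved. The work goes in short steps, each a Python script; the robot and the scene stay as the last script left them, time stands still between calls to the robot, and variables do not carry over. Pictures are saved under pics/ and viewed, about 8 in all and at most 12, crops included, and the job is handed in when it is done.

```bash
mkdir -p pics; cat > h.py <<'E'
from rig import env
import numpy as np, cv2
def K(p):
    f=240/np.tan(np.radians(p['fovy'])/2); return np.array([[f,0,p['cx']],[0,f,p['cy']],[0,0,1.]])
def save(p,n,crop=None,s=1):
    im=p['color'][:,:,::-1]
    if crop: a,b,c,d=crop; im=im[b:d,a:c]
    cv2.imwrite(f'pics/{n}.png',cv2.resize(im,None,fx=s,fy=s,interpolation=cv2.INTER_CUBIC))
def ray(p,uv,z):
    R=cv2.Rodrigues(np.array(p['rvec'],float))[0]; t=np.array(p['tvec'],float).ravel()
    q=cv2.undistortPoints(np.array(uv,float).reshape(-1,1,2),K(p),np.array(p['dist_coeffs'],float)).reshape(-1,2)
    C=-R.T@t; d=np.c_[q,np.ones(len(q))]@R
    return C+d*((z-C[2])/d[:,2])[:,None]
def proj(p,X):
    return cv2.projectPoints(np.array(X,float).reshape(-1,1,3),np.array(p['rvec'],float),np.array(p['tvec'],float),K(p),np.array(p['dist_coeffs'],float))[0].reshape(-1,2)
E
python3 - <<'E'
from h import *
np.set_printoptions(precision=4,suppress=True)
for c in ('scene','top'):
    p=env.read_camera(c); save(p,c+'0')
    for n in ('sleeve','gauge','pin','pointer','band','tube','wash_bottle','vial_a'):
        print(c,n,[(np.round(d['xyz'],4).tolist(),round(d['score'],2)) for d in env.place_of(n,p)][:4])
print(env.read_t())
E
```

```text
scene sleeve [([0.4806, 0.3502, -0.0024], 0.75), ([0.4157, 0.3472, -0.001], 0.72), ([0.4391, 0.2889, 0.0017], 0.63)]
scene gauge [([0.5881, 0.32, 0.0015], 0.86), ([0.6657, 0.4546, -0.0028], 0.37)]
scene pin [([0.5465, 0.3232, 0.0211], 0.73), ([0.6014, 0.3028, 0.0281], 0.57)]
scene pointer [([0.5487, 0.3234, 0.0186], 0.47)]
scene band [([0.5398, 0.3811, 0.0191], 0.67)]
scene tube [([0.7153, 0.3346, -0.002], 0.71)]
scene wash_bottle [([0.7201, 0.2333, 0.0027], 0.88)]
scene vial_a [([0.6654, 0.4548, -0.0035], 0.61), ([0.6791, 0.4179, 0.0007], 0.53)]
top sleeve [([0.418, 0.3456, -0.0005], 0.72), ([0.4394, 0.2872, 0.0005], 0.69), ([0.4835, 0.3453, -0.0019], 0.62)]
top gauge [([0.5894, 0.3176, 0.0016], 0.69)]
top pin [([0.5998, 0.3019, 0.0305], 0.89)]
top pointer [([0.5493, 0.3208, 0.0199], 0.43)]
top band [([0.5368, 0.3773, 0.0182], 0.44)]
top tube [([0.7085, 0.3319, -0.0013], 0.58)]
top wash_bottle [([0.7202, 0.2264, 0.0011], 0.8)]
top vial_a [([0.6642, 0.4571, -0.0012], 0.73), ([0.7112, 0.3317, -0.0018], 0.73), ([0.6811, 0.413, 0.0018], 0.71)]
0.9
```

View pics/scene0.png

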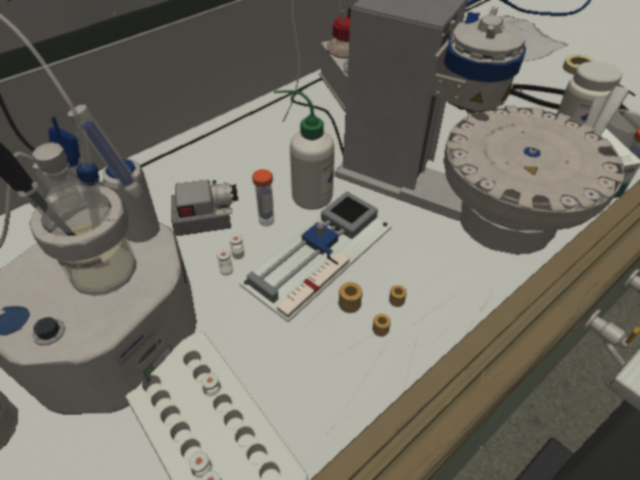

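View pics/top0.png

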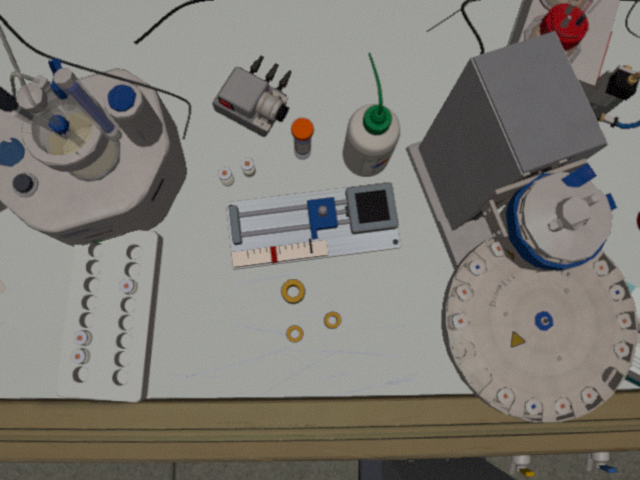

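The big sleeve is at top px (292,291) and scene px (350,295). The pin on the blue slide is at top px (322,212), the pointer at (312,244) and the band at (274,254). The turntable and its canister lie in the swing path, so I'll check their heights first and then go over them, close in.

```bash
python3 - <<'E'
from h import *
np.set_printoptions(precision=4,suppress=True)
a=env.read_camera('scene'); b=env.read_camera('top')
def PM(p): return np.c_[cv2.Rodrigues(np.array(p['rvec'],float))[0],np.array(p['tvec'],float).ravel()]
def und(p,u): return cv2.undistortPoints(np.array(u,float).reshape(1,1,2),K(p),np.array(p['dist_coeffs'],float)).reshape(2,1)
for n,u,v in (('canister',(490,22),(578,208)),('knob',(532,152),(543,320)),('spout',(312,123),(378,118)),('column corner',(347,15),(480,70))):
    X=cv2.triangulatePoints(PM(a),PM(b),und(a,u),und(b,v)); print(n,(X[:3]/X[3]).ravel())
for p in (a,b): print(-PM(p)[:,:3].T@PM(p)[:,3])
print(env.read_tool_rot())
for P in ([.2,-.35,.45],[.42,0.1,.45],[.38,.22,.45],[.42,.27,.40],[.50,.33,.3],[.48,.35,.03],[.6,.3,.056]):
    print(P,[env.ik(P,[np.pi,0,y]) for y in (0.,-np.pi,-np.pi/2)])
E
```

```text
canister [0.5371 0.0412 0.3332]
knob [0.4249 0.016  0.1582]
spout [0.704  0.2286 0.1675]
column corner [0.7127 0.1355 0.3123]
[0.1546 0.7129 0.6744]
[0.3991 0.3332 0.922 ]
[-3.1416 -0.      0.4198]
[0.2, -0.35, 0.45] [array([-1.0517, -0.0666, -0.0324,  1.6051,  0.    ,  2.0899]), array([-1.0517, -0.0666, -0.0324,  1.6051,  0.    , -1.0517]), array([-1.0517, -0.0666, -0.0324,  1.6051,  0.    , -2.6224])]
[0.42, 0.1, 0.45] [array([ 0.2337, -0.0121,  0.0196,  1.6025,  0.    , -2.9078]), array([ 0.2337, -0.0121,  0.0196,  1.6025,  0.    ,  0.2337]), array([ 0.2337, -0.0121,  0.0196,  1.6025,  0.    , -1.3371])]
[0.38, 0.22, 0.45] [array([ 0.5248,  0.0019,  0.0336,  1.6024,  0.    , -2.6168]), array([0.5248, 0.0019, 0.0336, 1.6024, 0.    , 0.5248]), array([ 0.5248,  0.0019,  0.0336,  1.6024,  0.    , -1.046 ])]
[0.42, 0.27, 0.4] [array([ 0.5713,  0.104 ,  0.0289,  1.4957,  0.    , -2.5703]), array([0.5713, 0.104 , 0.0289, 1.4957, 0.    , 0.5713]), array([ 0.5713,  0.104 ,  0.0289,  1.4957,  0.    , -0.9995])]
[0.5, 0.33, 0.3] [array([ 0.5834,  0.2986,  0.0449,  1.3171,  0.    , -2.5582]), array([0.5834, 0.2986, 0.0449, 1.3171, 0.    , 0.5834]), array([ 0.5834,  0.2986,  0.0449,  1.3171,  0.    , -0.9874])]
[0.48, 0.35, 0.03] [array([ 0.63  ,  0.4763, -0.3484,  0.7461,  0.    , -2.5116]), array([ 0.63  ,  0.4763, -0.3484,  0.7461,  0.    ,  0.63  ]), array([ 0.63  ,  0.4763, -0.3484,  0.7461,  0.    , -0.9408])]
[0.6, 0.3, 0.056] [array([ 0.4636,  0.5717, -0.1165,  0.8827,  0.    , -2.6779]), array([ 0.4636,  0.5717, -0.1165,  0.8827,  0.    ,  0.4636]), array([ 0.4636,  0.5717, -0.1165,  0.8827,  0.    , -1.1071])]
```

```bash
python3 - <<'E'
from h import *
np.set_printoptions(precision=4,suppress=True)
D=[np.pi,0,np.pi]
env.goto([.19,-.34,.47],[np.pi,0,.42])
env.goto([.36,.2,.45],D)
env.goto([.50,.32,.30],D)
p=env.read_camera('wrist'); save(p,'w1')
R=cv2.Rodrigues(np.array(p['rvec'],float))[0]; print('cam',-R.T@np.array(p['tvec']).ravel(),R[2],env.read_t(),env.read_wrist_force())
for n in ('sleeve','gauge','pin','pointer','band'):
    print(n,[(np.round(d['xyz'],4).tolist(),round(d['score'],2)) for d in env.place_of(n,p)][:4])
E
```

```text
cam [0.4147 0.3194 0.4239] [ 0.3288 -0.0003 -0.9444] 5.2083 [-0.5758  0.109  -0.6221]
sleeve [([0.4168, 0.3481, 0.0019], 0.92), ([0.4759, 0.3493, -0.0007], 0.88), ([0.4342, 0.2849, -0.0015], 0.82)]
gauge [([0.5914, 0.3176, 0.0043], 0.55)]
pin [([0.6039, 0.3039, 0.0312], 0.61)]
pointer [([0.5444, 0.3192, 0.0161], 0.46)]
band [([0.5398, 0.3772, 0.0194], 0.66), ([0.4796, 0.3483, -0.0011], 0.28)]
```

View pics/w1.png

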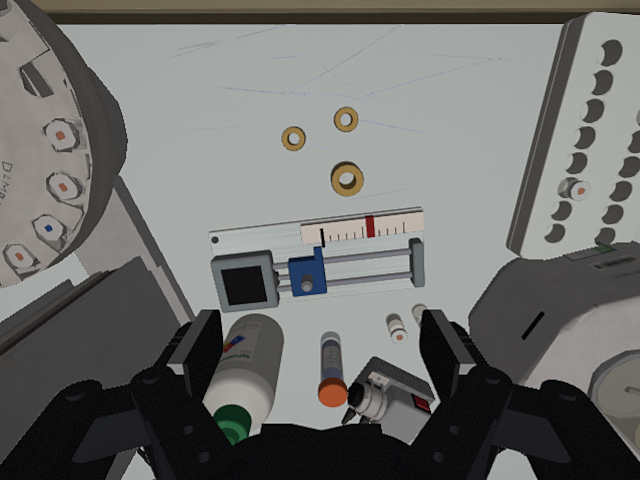

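```bash
cat > meas.py <<'E'
from h import *
np.set_printoptions(precision=4,suppress=True)
def blob(m,near):
    n,l,s,c=cv2.connectedComponentsWithStats(m.astype(np.uint8)); 
    i=min((i for i in range(1,n) if s[i,4]>8),key=lambda i:np.hypot(*(c[i]-near))); return l==i
def pts(m): return np.argwhere(m)[:,::-1].astype(float)
def run(p,S=(.48,.348,.036),B=(.539,.378,.02),P=(.546,.321,.02)):
    hsv=cv2.cvtColor(p['color'],cv2.COLOR_RGB2HSV).astype(int); h,s,v=hsv[...,0],hsv[...,1],hsv[...,2]
    br=(h>10)&(h<30)&(s>90); m=blob(br&(v>110),proj(p,S)[0])
    c=max(cv2.findContours(m.astype(np.uint8),cv2.RETR_EXTERNAL,cv2.CHAIN_APPROX_NONE)[0],key=len).reshape(-1,2)
    w=ray(p,c,.036); q=cv2.minEnclosingCircle((w[:,:2]*1000).astype(np.float32))
    e=cv2.fitEllipse((w[:,:2]*1000).astype(np.float32)); print(' sleeve',q,e)
    red=((h<8)|(h>172))&(s>120)&(v>60); m=blob(red,proj(p,B)[0]); w=ray(p,pts(m),.02)
    print(' band',w.mean(0),np.ptp(w,axis=0))
    x,y=proj(p,P)[0].astype(int); dk=np.zeros_like(red); dk[y-12:y+13,x-12:x+13]=True; dk&=(v<70)&(s<120)
    if dk.sum()>5: w=ray(p,pts(dk),.02); print(' pointer',w.mean(0),np.ptp(w,axis=0),dk.sum())
E
python3 - <<'E'
from meas import *
for c in ('top','wrist'):
    p=env.read_camera(c); print(c); run(p)
    print(' hyp pin tip px',proj(p,[.601,.302,.058]),proj(p,[.601,.302,.032]))
    for d in env.cut_out('gauge',p)[:1]:
        m=d['pixels'].astype(np.uint8); print(' cutout',d['score'],m.sum())
im=p['color']; save(p,'w2',(200,100,440,310),3.3)
E
```

```text
top
 sleeve ((478.6984558105469, 349.2160949707031), 17.93357276916504) ((478.74871826171875, 348.9953308105469), (33.539649963378906, 34.59432601928711), 92.85736083984375)
 band [0.5285 0.3777 0.02  ] [0.0079 0.0062 0.    ]
 pointer [0.5468 0.3218 0.02  ] [0.0385 0.0381 0.    ] 556
 hyp pin tip px [[322.9463 208.8581]] [[322.4035 212.6389]]
 cutout 0.59 1857
wrist
 sleeve ((479.65960693359375, 348.79241943359375), 17.273550033569336) ((479.65777587890625, 348.5981140136719), (33.27212905883789, 33.605377197265625), 77.75072479248047)
 band [0.5381 0.3787 0.02  ] [0.0253 0.0108 0.    ]
 pointer [0.5401 0.3203 0.02  ] [0.0281 0.0289 0.    ] 45
 hyp pin tip px [[305.6594 287.5904]] [[306.5116 277.9558]]
 cutout 0.61 17256
```

View pics/w2.png

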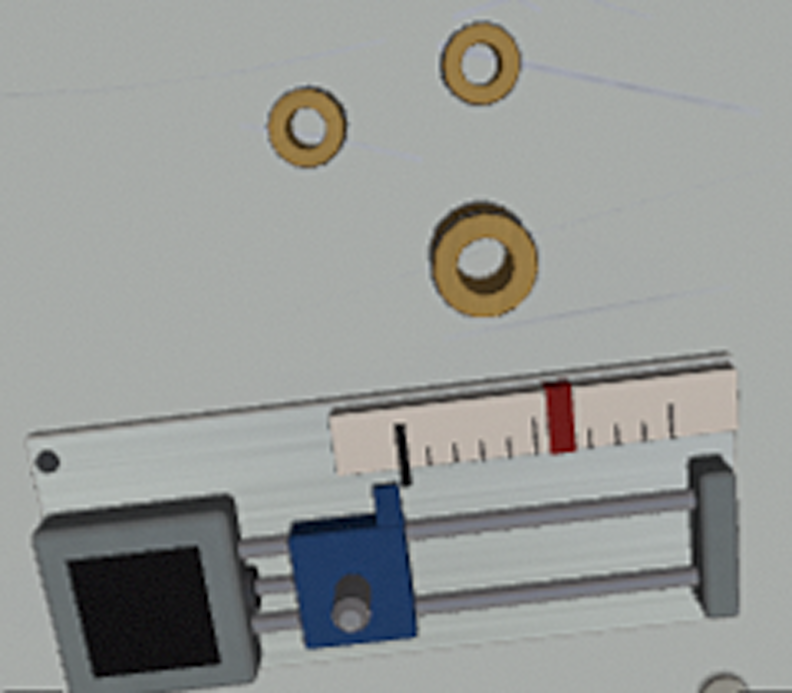

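The wrist crop shows the big sleeve's top at crop px (485,262) and the pin tip at (352,612). The pointer is at (404,455), just ahead of the slide's tab, and the band is at (560,417). I'll convert these to positions and then grasp.

```bash
python3 - <<'E'
from meas import *
p=env.read_camera('wrist'); t=env.read_camera('top')
f=lambda u,z: ray(p,[[200+a/3.3,100+b/3.3] for a,b in u],z)
tip=f([(352,612)],.058); print('tip',tip, 'top cam px of it',proj(t,tip))
for n,u,z in (('plate',[(30,435),(728,352)],.008),('scaleU',[(332,413),(735,368)],.02),('scaleL',[(338,472),(735,428)],.02),('ptr/band',[(404,455),(560,417)],.02),('rails',[(412,536),(695,500)],.024),('slide front',[(412,526),(415,634)],.032)):
    w=f(u,z); d=w[1]-w[0]; print(n,w[:,:2].ravel(),np.degrees(np.arctan2(d[1],d[0])),np.linalg.norm(d))
save(t,'t2',(300,190,350,260),8)
E
```

```text
tip [[0.5978 0.3032 0.058 ]] top cam px of it [[322.1897 210.9097]]
plate [0.5483 0.1799 0.5163 0.4416] 96.97073493111904 0.26368366426001794
scaleU [0.5361 0.2953 0.5193 0.4412] 96.57343625148133 0.1468215638395112
scaleL [0.559  0.2971 0.542  0.4433] 96.64253889824235 0.14723021782206108
ptr/band [0.5523 0.3217 0.5377 0.3788] 104.382384875298 0.05899559824166316
rails [0.5832 0.3247 0.5688 0.4299] 97.7917792194377 0.10620208736730477
slide front [0.5758 0.3246 0.6201 0.3258] 1.6362802715196796 0.044346304791838466
```

View pics/t2.png

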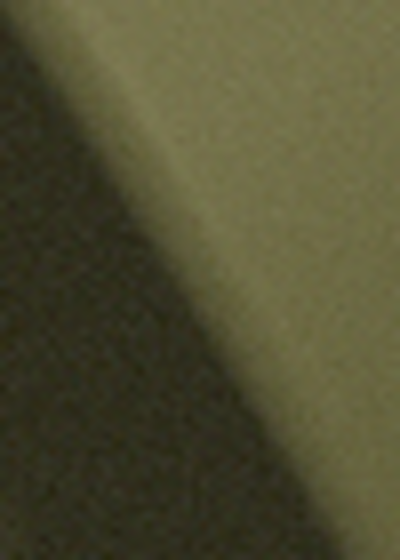

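The arm hides the gauge in the top view, so the crop shows only a blurred arm and is no use. The pull direction is about 97° (a ≈ 0.12 rad), and the pin is at about (0.599, 0.303). Next is the grasp.

```bash
python3 - <<'E'
from meas import *
D=[np.pi,0,np.pi+.12]
env.set_gripper(.75,60)
env.goto([.4797,.3487,.12],D)
p=env.read_camera('wrist'); run(p)
print(env.servo_line([.4797,.3487,.026],v=.08,guard=15), env.read_tcp_pos())
env.set_gripper(0.0,60); print('w',env.read_grip_width(),env.read_wrist_force())
print(env.servo_line([.4797,.3487,.13],v=.1), env.read_grip_width(),env.read_wrist_force())
env.servo_line([.56,.315,.13],v=.12)
p=env.read_camera('wrist'); save(p,'w3'); print(env.read_tcp_pos(),env.read_t(), proj(p,[[.598,.3032,.058],[.598,.3032,.032]]))
E
```

```text
sleeve ((479.72357177734375, 348.87518310546875), 17.209949493408203) ((479.61798095703125, 348.7735290527344), (33.50078201293945, 33.52975082397461), 140.60073852539062)
 band [0.5389 0.3789 0.02  ] [0.026  0.0123 0.    ]
 pointer [0.5498 0.3213 0.02  ] [0.0151 0.013  0.    ] 79
False [0.4802 0.349  0.0266]
w 0.4094281069955966 [-1.7489 -1.0559  4.4813]
False 0.41006614520419055 [-1.6544 -0.3883 -1.0584]
[0.5593 0.3152 0.1298] 10.7333 [[295.7548 320.0903]
 [298.2379 300.2197]]
```

View pics/w3.png

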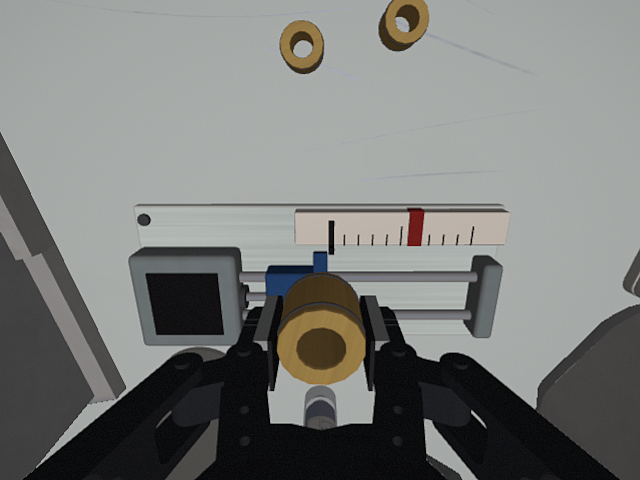

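The sleeve is held upright in the jaws at px (320,340) and hides the pin. The gauge appears square to the image, so the yaw is good. I'll sidestep to get a closer look at the pin.

```bash
python3 - <<'E'
from meas import *
env.servo_line([.53,.375,.14],v=.12)
p=env.read_camera('wrist'); a,b=proj(p,[[.598,.3032,.058],[.598,.3032,.032]]); print(a,b,env.read_tcp_pos())
print([(np.round(d['xyz'],4).tolist(),round(d['score'],2)) for d in env.place_of('pin',p)])
x,y=int(a[0]),int(a[1]); print(x-60,y-60); im=p['color'].copy()
save(p,'w4',(x-60,y-60,x+60,y+40),6)
np.save('w4.npy',p,allow_pickle=True)
E
```

```text
[206.3619 339.9269] [216.9837 319.4588] [0.53   0.3745 0.1398]
[([0.601, 0.3016, 0.0319], 0.93)]
146 279
```

View pics/w4.png

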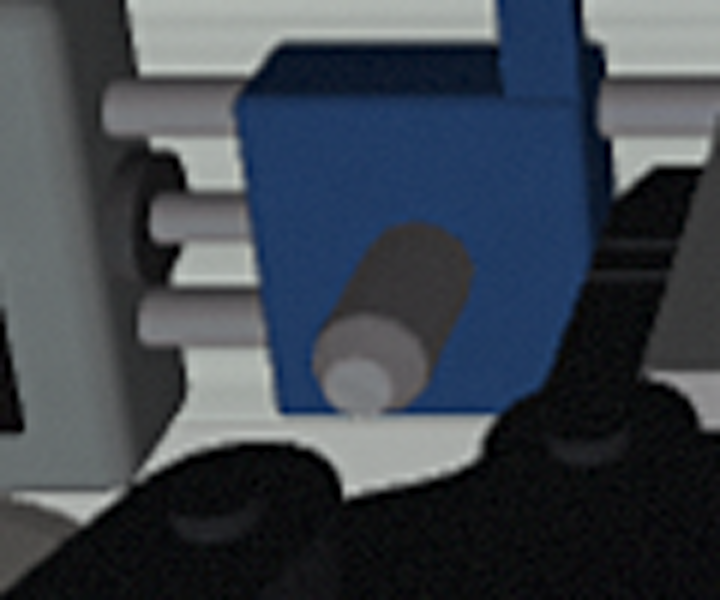

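```bash
python3 - <<'E'
from meas import *
p=np.load('w4.npy',allow_pickle=True).item()
f=lambda u,z: ray(p,[[146+a/6,279+b/6] for a,b in u],z)
print('tip',f([(360,387)],.058)); c=f([(240,100),(588,100),(278,411)],.032); print(c,'slide centre',(c[1]+c[2])/2,np.linalg.norm(c[1]-c[0]),np.linalg.norm(c[2]-c[0]))
print('foot base',f([(427,264)],.032))
# held sleeve: bottom-face (bright ring) check at w3-style pose
hsv=cv2.cvtColor(p['color'],cv2.COLOR_RGB2HSV).astype(int); m=blob((hsv[...,0]>10)&(hsv[...,0]<30)&(hsv[...,1]>90)&(hsv[...,2]>130),(320,345))
k=max(cv2.findContours(m.astype(np.uint8),cv2.RETR_EXTERNAL,cv2.CHAIN_APPROX_NONE)[0],key=len).reshape(-1,2)
for z in (.1138+.036,): w=ray(p,k,z); print('held',cv2.fitEllipse((w[:,:2]*1000).astype(np.float32)))
E
```

```text
tip [[0.601 0.303 0.058]]
[[0.5803 0.2799 0.032 ]
 [0.5752 0.3227 0.032 ]
 [0.6258 0.2845 0.032 ]] slide centre [0.6005 0.3036 0.032 ] 0.043071660585988936 0.04564914820027501
foot base [[0.6011 0.3034 0.032 ]]
held ((528.2621459960938, 374.558837890625), (33.284095764160156, 33.40300369262695), 13.611809730529785)
```

```bash
python3 - <<'E'
from meas import *
env.servo_line([.6015,.3033,.14],v=.12)
env.servo_line([.6015,.3033,.092],v=.08)
F0=np.array(env.read_wrist_force())
hit=env.servo_line([.6015,.3033,.062],v=.03,guard=12); print(hit,env.read_tcp_pos(),np.array(env.read_wrist_force())-F0)
if not hit:
    hit=env.servo_line([.6015,.3033,.055],v=.01,guard=12); print(hit,env.read_tcp_pos(),np.array(env.read_wrist_force())-F0)
p=env.read_camera('wrist'); save(p,'w5'); print(env.read_t(),env.read_grip_width())
E
```

```text
False [0.6017 0.3034 0.0623] [1.053 0.853 0.357]
True [0.6017 0.3034 0.0589] [-0.699   0.166   6.2744]
14.9583 0.40759214929776827
```

View pics/w5.png

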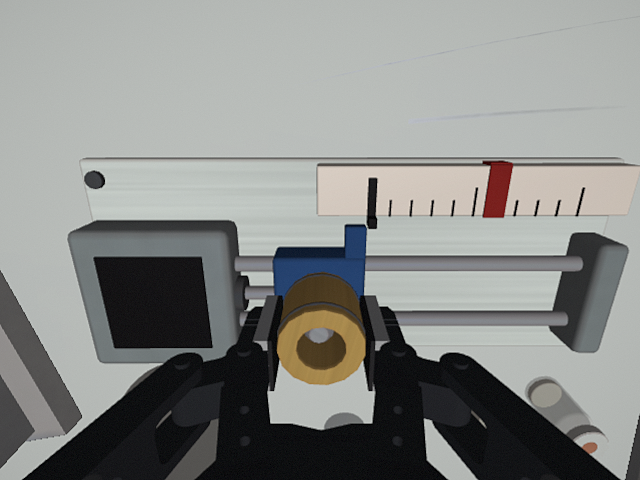

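The sleeve is seated: contact came at TCP z 0.0589 (expected 0.058) and the pin shows inside the bore at (320,335). The pointer is at (372,203) and the band at (497,190). Now I'll pull in stages, measuring as I go.

```bash
cat > pull.py <<'E'
from meas import *
u=np.array([-np.sin(.12),np.cos(.12),0]); n=np.array([np.cos(.12),np.sin(.12),0])
def gap(p):
    hsv=cv2.cvtColor(p['color'],cv2.COLOR_RGB2HSV).astype(int); h,s,v=hsv[...,0],hsv[...,1],hsv[...,2]
    red=blob(((h<8)|(h>172))&(s>120)&(v>60),proj(p,[.539,.378,.02])[0])
    k,l,st,c=cv2.connectedComponentsWithStats(((v<75)&(s<110)).astype(np.uint8))
    best=None
    for i in range(1,k):
        w=ray(p,[c[i]],.02)[0]; x,y,W,H,A=st[i]
        if .525<w[0]<.565 and 60<A<900 and H>1.8*W and .3<w[1]<.43 and (best is None or A>best[2]): best=(w,c[i],A,(W,H))
    b=ray(p,pts(red),.02)
    return (None if best is None else (b.mean(0)-best[0])@u), best, np.ptp(b@u), b.mean(0)
E
python3 - <<'E'
from pull import *
s=np.array(env.read_tcp_pos()); np.save('start.npy',s); p=env.read_camera('wrist'); g=gap(p); print(g)
if g[0] and .03<g[0]<.09:
    env.servo_line(s+u*(g[0]-.012),v=.04); F=env.read_wrist_force(); p=env.read_camera('wrist'); print(gap(p),(env.read_tcp_pos()-s)@u,F,env.read_grip_width(),env.read_t()); save(p,'w6')
E
```

```text
(np.float64(0.0584406841171351), (array([0.5519, 0.3215, 0.02  ]), array([371.6939, 203.6964]), np.int32(392), (np.int32(10), np.int32(51))), np.float64(0.009958577373931632), array([0.5381, 0.3787, 0.02  ]))
(np.float64(0.01805190324194434), (array([0.5467, 0.3616, 0.02  ]), array([365.9868, 202.7124]), np.int32(379), (np.int32(10), np.int32(51))), np.float64(0.010006623000976989), array([0.538 , 0.3787, 0.02  ])) 0.04331226169773673 [ 0.3443 -8.839   4.3441] 0.4095471033214525 16.375
```

View pics/w6.png

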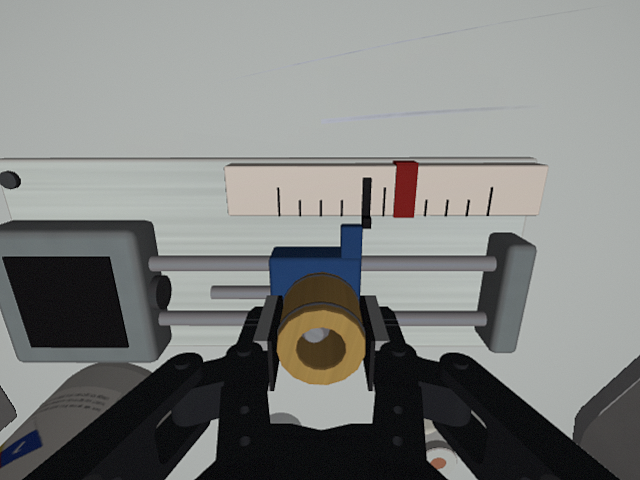

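The pointer, now at (366,203), is moving with the slide and has 18 mm to go to the band at (405,190). I'll approach in small steps, hold, and ease back.

```bash
python3 - <<'E'
from pull import *
s=np.load('start.npy'); cmd=.0464
for k in range(4):
    g=gap(env.read_camera('wrist'))[0]
    print(k,g,(env.read_tcp_pos()-s)@u,cmd,env.read_wrist_force())
    if g is None or g<.0008: break
    step=min(g-.004,.02) if g>.006 else g
    cmd+=step; env.servo_line(s+u*cmd,v=.02); env.sleep(.15)
env.sleep(1.7)
p=env.read_camera('wrist'); print(gap(p),env.read_t(),env.read_grip_width()); save(p,'w7'); print('cmd',cmd)
E
```

```text
0 0.01803584883516692 0.04331940248337618 0.0464 [ 0.3935 -9.299   3.7212]
1 0.005379216168376521 0.05666848648759465 0.060435848835166915 [  1.3103 -10.5455   4.4984]
2 -0.0007179080241913943 0.06194546029318787 0.06581506500354344 [  0.5032 -11.4927   4.7579]
(np.float64(-0.0007356148591098571), (array([0.5445, 0.3801, 0.02  ]), array([365.9787, 202.976 ]), np.int32(375), (np.int32(10), np.int32(51))), np.float64(0.010058317377753812), array([0.5365, 0.3784, 0.02  ])) 19.8417 0.41101411488391204
cmd 0.06581506500354344
```

View pics/w7.png

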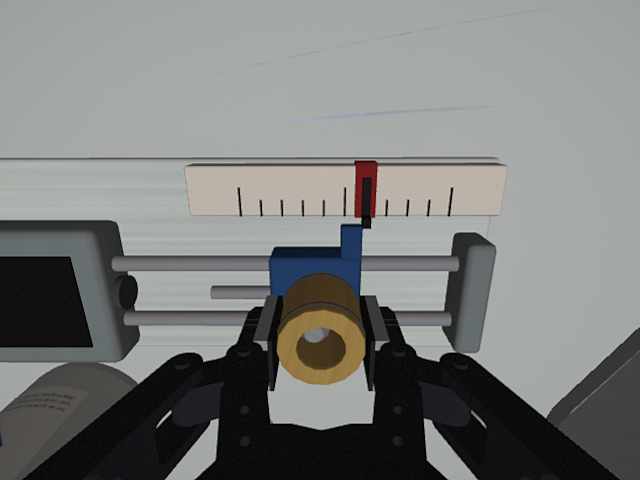

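The pointer at (366,203) stands inside the red band (px 355–377), and I held it there for more than 1.8 s. Now easing home.

```bash
python3 - <<'E'
from pull import *
s=np.load('start.npy')
env.servo_line(s+u*.012,v=.03); print((env.read_tcp_pos()-s)@u,env.read_wrist_force())
env.servo_line(s,v=.015); env.sleep(.3)
print((env.read_tcp_pos()-s)@u,env.read_wrist_force(),env.read_t())
p=env.read_camera('wrist'); save(p,'w8'); print(gap(p)[0])
E
```

```text
0.011894416601316533 [ 0.0526 -4.4856  1.5541]
0.00020053750723128094 [-0.0961  1.0161  0.7299] 23.0333
-0.002884320749762534
```

View pics/w8.png

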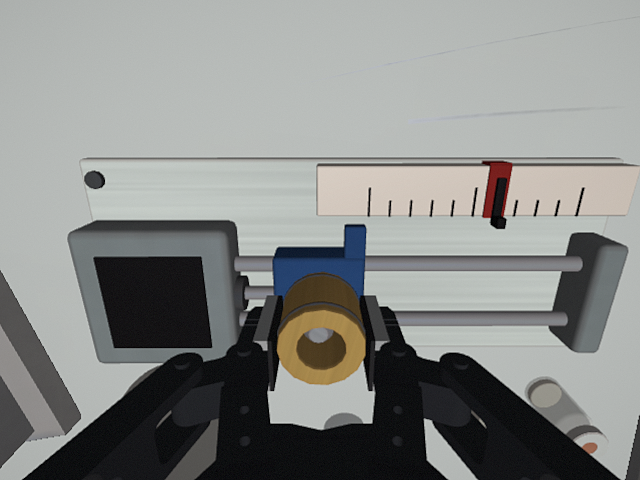

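The slide is back where it started (blue at px 275–365, as before the pull), the pull force is gone and the pointer is still on the band at (499,200). Release, retreat and verify.

```bash
python3 - <<'E'
from pull import *
s=np.load('start.npy')
env.set_gripper(.65)
env.servo_line(s+[0,0,.10],v=.08)
env.servo_line([.50,.32,.28],v=.15)
env.sleep(.3); p=env.read_camera('wrist'); save(p,'w9',(200,90,460,420),1.8); print(gap(p),env.read_t())
for n in ('sleeve','pin','pointer','band','vial_a','tube','wash_bottle'):
    print(n,[(np.round(d['xyz'],4).tolist(),round(d['score'],2)) for d in env.place_of(n,p)][:3])
E
```

```text
(None, None, np.float64(0.00892134204205336), array([0.5369, 0.3784, 0.02  ])) 26.375
sleeve [([0.4155, 0.3459, 0.0028], 0.72), ([0.6034, 0.3009, 0.0295], 0.58), ([0.4334, 0.2855, 0.0009], 0.56)]
pin [([0.6025, 0.3017, 0.0307], 0.76), ([0.5378, 0.3797, 0.015], 0.45)]
pointer [([0.5387, 0.3798, 0.0155], 0.61)]
band [([0.5405, 0.3764, 0.0205], 0.62)]
vial_a [([0.678, 0.421, -0.0028], 0.62)]
tube [([0.712, 0.3279, -0.003], 0.65)]
wash_bottle [([0.5358, 0.3804, 0.0174], 0.4)]
```

View pics/w9.png

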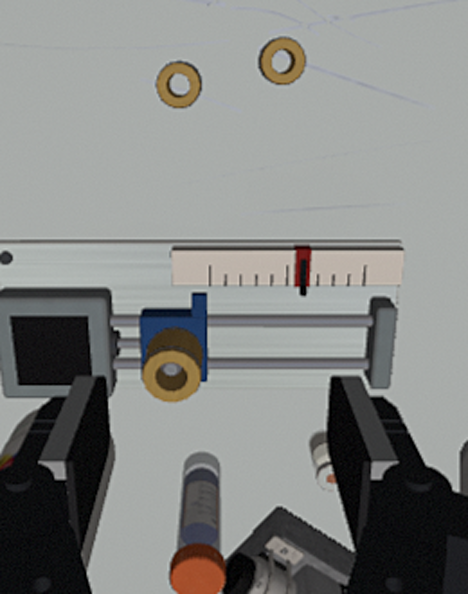

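The sleeve stands on the pin at crop px (172,376), with its underside read at z ≈ 0.030. The slide is home and the pointer is on the band at (303,270). Handing in.

```bash
python3 -c "
from rig import env
print(env.read_t()); env.sign_off()"
```

```text
26.725
the job is handed in; nothing more can be done
```

The job is done and handed in at about 27 s of the 64 s allowed; no verdict was reported.

**What I did**
- I slipped the large brass sleeve over the pin. It came to rest at TCP z 0.0589, against the 0.058 I expected for fully down.
- I pulled the slide out by the sleeve until the pointer was within about 1 mm of the middle of the red band and held it there for over 1.8 s.
- I eased the slide home over about 3 s, until the sideways force had dropped to about 1 N. Then I opened the jaws and backed the robot clear.

**Last checks**
- **Sleeve:** it stands on the pin at (0.603, 0.301), with its underside read at z ≈ 0.030. Fully down is 0.032, and the reading is good to about 4 mm.
- **Slide:** it is at the same place in the picture as before the pull.
- **Pointer:** it is within the red band in the last picture.
- **Other things:** the two small sleeves, the tube and one vial were found within a few mm of where they started.

**Checks that failed or disagreed**
- **Pointer measurement:** my own pointer-to-band measurement found no pointer in the final view. The one before it, at home, read −2.9 mm, because the pointer's raised tab and the part of the band it hid skewed it. For the pointer I relied on the picture and the network, whose pointer and band readings lie about 3 mm apart along the scale.
- **Wash bottle:** its network answer in the last view was a false hit on the scale, so its place was not measured again. It shows only at the edge of that picture.
- **Second vial:** it was not reported in the last view, where a finger hides its spot.

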